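# Roll the carton into the marking bay and mark it

## Robot

A 6-joint arm with a two-finger parallel gripper is mounted at the origin on the work surface. World frame = base frame: x ahead of the robot, y to its left, z up, the work surface at z = 0. Lengths are in m, angles in rad, forces in N, time in s.
With the tool pointing down it reaches from about 0.375 to 0.9 m from the base axis. Payload 3.1 kg.
Tool frame: the origin (TCP) lies on the centre line of the jaws, within the pads' length; the fingertips stand 22 mm ahead of it and the grasp point (between the pads) lies 3 mm ahead of it; z points along the fingers, x is the direction in which the jaws open and shut, and the axes are right-handed (so a half turn about z gives the same grasp; the last joint's range is limited). The gripper opens to 87 mm and grips with 3 to 60 N. Pads are 19 mm wide; open, the fingers measure 117 mm over their backs; the gripper's body (75 mm by 190 mm) begins 51 mm behind the grasp point.
Start: joints at [-1.462, 0.527, 1.433, -0, 1.181, -0.178], TCP at [0.177, -0.599, 0.245] pointing down, gripper open.
Joint ranges: [-3.08, 3.08], [-0.75, 2.2], [0.22, 2.44], [-1.43, 4.57], [0, 2.65], [-2.85, 2.85]. Speed limits (rad/s): [2.79, 2.79, 3.14, 3.14, 3.14, 3.14].

## Interface

Orientations are given as a unit quaternion [x, y, z, w].
In Python, from rig import robot, camera, order gives the robot as it stands.
- The arm moves only by the shell command python3 -m pendant 'ROWS' [OPENING] [FORCE]. ROWS is JSON, a list of rows, each a list of 2 entries, a list of its own where there are three numbers: the shift along the tool's x, y, z in mm, then the turn about the tool's z in degrees. A call has 1 to 8 rows; each row shifts and turns the commanded pose from where the row before left it, along the tool's axes as they then stand; what a row does not reach is not made up. A row lasts 1/8 s, in which the tool goes at most 62.5 mm and 10.7 degrees, less where a joint would pass 70% of its speed; a pose out of reach is approached as far as the arm can. A call with a gripper value outside its range is refused whole. OPENING is the finger opening in mm, from 0 to 87, set as the call begins (- or left out, the last holds). The fingers move at their own pace and stop on an object; FORCE is the grip in N (left out, the last holds). Time passes only in rows, so rows that do not move let the fingers close. It gives the time, the measured TCP pose, the force and the opening at its end, in the units of the state.
- robot.get_obs(): the state, without advancing time (a new reading comes with each control period).
- camera(name): name is "side" or "top" or "wrist"; returns a dict with "pixels" (384x512x3 uint8, blue, green, red), "mtx" (3x3 intrinsics, pixels), "R" (3x3) and "t" (3): a world point X has camera coordinates R X + t. Camera axes: x right, y down, z forward; pixel columns grow to the right and rows downward; lengths in m; the calibration is good to about 2 mm. A picture is of the moment at which its call begins. There is no depth.
- order.hand_in(): hands the job in, once; it reports no verdict.
The state is a dict: "time": time; "q": joint angles; "joint_velocities": joint speeds; "joint_torque": joint torques, N m; "position": TCP position; "tool_rot": TCP orientation; "ft_force": force on the tool from outside, world axes, zero at the start; "moment": the same for the moment, N m; "grip_width": finger opening in m.
Only numpy, scipy, OpenCV 4.12 (cv2) and the standard library are available. Lean on these libraries where they do the work, as an engineer would, in place of code of your own. Each camera call takes 0.05 s, during which the arm holds its last target. There are 200 camera calls.

## Task

Push the carton along the rollers into the marking bay until the sprung plate in front of it is pressed all the way in and you feel the solid stop behind it; keep a firm but gentle push there for a moment and do not ram it. Then press the sprung cap of the spray can fully down to mark the carton and let it come up again. Leave the carton in the bay touching the plate, and leave the loose things on the bench where they are.

Things in the scene. Friction and masses are not known exactly. Their poses are not given: they have to be found in the camera images.
- conveyor: Fixed roller lane, 530 long, 184 wide, 160 between its aluminium rails (tops 75 mm high); 14 free steel rollers, tops 60 mm above the bench, drag 2 to 3 N under the carton. Origin on the bench under mid-width; its +y runs along the lane from the loading end (y = -0.285 m) to the bay and the end stop; its x runs across the lane.
- bay_mouth (a point): Mouth of the marking bay, mid-width at roller-top height, at y = 0.06 of the lane. The bay is two steel cheeks 118 mm apart from here to 0.15 m further along +y, tops 97 mm above the bench; from 0.06 m before it steel flares narrow the lane to that width.
- station: End stop at the lane's +y end, same origin and axes as conveyor: dark post (y 0.26 to 0.29, 140 high), clamped steel bar and, on its end, an upright sprung aluminium plate (96 wide, 72 to 122 mm up) facing the carton. The plate gives 12 mm at about 1 N, then stops hard. The bar is set anew each time, not reported: the free plate's face is at y = 0.165 to 0.215, to be seen or felt.
- carton: Closed cardboard carton of parts, 160 mm long (its y), 110 mm wide (its x), 80 mm high, about 0.4 to 0.85 kg, standing on the rollers near the loading end, roughly lengthwise. Origin at the centre of its underside (60 mm above the bench). It is too wide to grip.
- can: Aluminium spray can, 64 mm across, on a square dark foot screwed to the bench beside the bay, on the far side (+x) of the lane, one of two places 110 mm apart. Origin on the bench under the can's axis. Its narrow round sprung cap (34 mm across, 24 mm high, with a small nozzle towards the lane) sits on top.
- cap_top (a point): Centre of the top of the can's sprung cap, 214 mm above the bench when up.
- cap (a joint): How far the cap is pressed down (m): 0 up, 0.006 fully down; about 2 N to start, 6 N fully down.
- canister: Look-alike in the other place: plain aluminium canister 68 mm across, 193 mm high with a wide (58 mm) screw lid that does not move; on a square foot screwed to the bench. Origin on the bench under its axis.
- jar: Loose glass jar with white lid, 72 mm across, 105 mm high, beside the lane; origin under its centre.
- tape_roll: Loose roll of tape lying flat, 100 mm across, 40 mm high, beside the lane; origin under its centre.
- clamp_block: Loose wooden block 90 x 60 x 35 mm; origin under its centre.
- screwdriver: Loose screwdriver, 190 mm long, lying along its x.
- hammer: Loose hammer, 260 mm long, lying along its x.
- bowl: Loose steel bowl, 110 mm across, 40 mm high; origin under its centre.
Not all that is in view belongs to the job. What is shaped like the carton but purple is not meant.

How it is judged:
On the way, in this order (a step that is already met when the one before it is completed fails the run):
1. the carton, in the bay, is held with more than 5 N against the end stop (plate bottomed) for 0.2 s (contact force between carton and station above 5 N and y of carton in the frame of conveyor above 0.075 m and z of carton in the frame of conveyor between 0.054 and 0.066 m and angle between carton's own z axis and vertical below 0.1 rad and angle between the y axis of carton and the y axis of conveyor, either way round below 0.1 rad), for 0.2 s.
2. with the carton in the bay the cap is pressed down more than 4.5 mm of its 6 mm (value of joint cap above 0.0045 m and y of carton in the frame of conveyor above 0.075 m and z of carton in the frame of conveyor between 0.054 and 0.066 m and angle between carton's own z axis and vertical below 0.1 rad and angle between the y axis of carton and the y axis of conveyor, either way round below 0.1 rad), for 0.05 s.
At the end, for the whole second after the job is handed in: The carton is at rest, flat on the rollers in the bay (origin past y = 0.075 of the lane, 54 to 66 mm high, within 0.1 rad of the lane, tilt under 0.1), touching the end stop's plate (over 0.15 N); the cap is up (under 1.5 mm); no loose bystander is over 30 mm from its start (y of carton in the frame of conveyor above 0.075 m and z of carton in the frame of conveyor between 0.054 and 0.066 m and angle between carton's own z axis and vertical below 0.1 rad and angle between the y axis of carton and the y axis of conveyor, either way round below 0.1 rad and contact force between carton and station above 0.15 N and linear speed of carton below 0.02 m/s and value of joint cap below 0.0015 m and not (distance of jar from where it was at the start of the episode above 0.03 m) and not (distance of tape_roll from where it was at the start of the episode above 0.03 m) and not (distance of clamp_block from where it was at the start of the episode above 0.03 m) and not (distance of screwdriver from where it was at the start of the episode above 0.03 m) and not (distance of hammer from where it was at the start of the episode above 0.03 m) and not (distance of bowl from where it was at the start of the episode above 0.03 m)).
It fails at once if the carton is rammed against the end stop (over 35 N) (contact force between carton and station above 35 N).
It fails at once if the cap is pressed before the carton is in the bay (value of joint cap above 0.003 m and y of carton in the frame of conveyor below 0.075 m).
It fails at once if the carton is tipped over (angle between carton's own z axis and vertical above 0.5 rad).
It fails at once if a loose bystander is moved more than 30 mm (distance of any of jar, tape_roll, clamp_block, screwdriver, hammer, bowl from where it was at the start of the episode above 0.03 m).
It also fails if it takes over 61 s, if anything falls off the work surface, if the arm or the gripper's body presses on something with over 40 N, if the wrist force passes 120 N, or if a joint passes its speed limit or range.

## Working session

There is one attempt and no reset: what is moved stays moved. The work goes in short steps, Python scripts to look and compute and a shell command to move; the robot and the scene stay as the last step left them, time stands still between calls to the robot, and variables do not carry over. Pictures are saved under pics/ and viewed, about 8 in all and at most 12, crops included, and the job is handed in when it is done.

```bash
mkdir -p pics; ls; python3 - <<'E'
from rig import robot,camera
import cv2,json,numpy as np
for n in("top","side"):
    c=camera(n); cv2.imwrite(f"pics/{n}0.png",c["pixels"]); np.savez(f"{n}0.npz",mtx=c["mtx"],R=c["R"],t=c["t"])
    print(n,(-c["R"].T@c["t"]).round(3))
o=robot.get_obs();print(o["time"],o["position"],o["tool_rot"],o["ft_force"])
E
```

```text
pics
top [ 0.447 -0.059  1.438]
side [-0.275  0.777  1.162]
0.1 [ 0.1773587  -0.59866098  0.24368264] [ 8.01195103e-01 -5.98402434e-01 -6.59463209e-04 -7.06130496e-04] [-0.28529312  1.27495488  0.73387756]
```

View pics/top0.png

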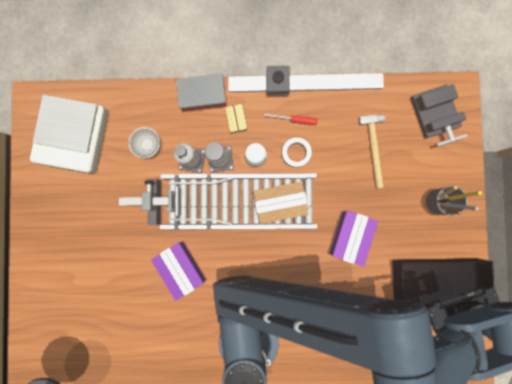

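View pics/side0.png

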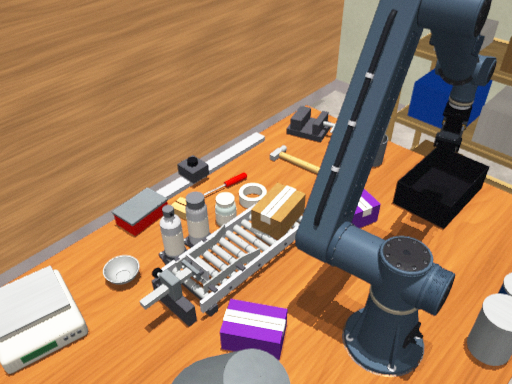

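The carton is the brown box at (280,202) in the top view; the purple boxes at (177,270) and (354,238) are decoys. For the can, the candidates are (186,155) and (217,155). The left one looks to have the narrow cap, so I'll check that in a crop.

```bash
python3 - <<'E'
import cv2,numpy as np
a=cv2.imread("pics/top0.png")[135:240,110:325]; b=cv2.imread("pics/side0.png")[180:320,130:310]
a=cv2.resize(a,None,fx=3.7,fy=3.7,interpolation=cv2.INTER_CUBIC); 
cv2.imwrite("pics/topc.png",a)
cv2.imwrite("pics/sidec.png",cv2.resize(b,None,fx=4,fy=4,interpolation=cv2.INTER_CUBIC))
E
```

```text
(no output)
```

View pics/topc.png

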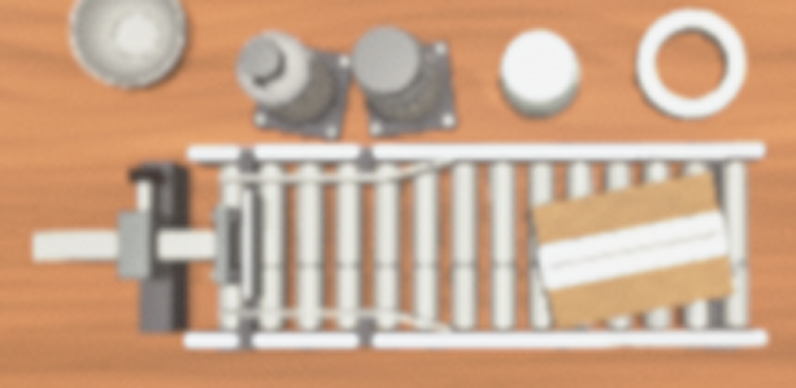

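View pics/sidec.png

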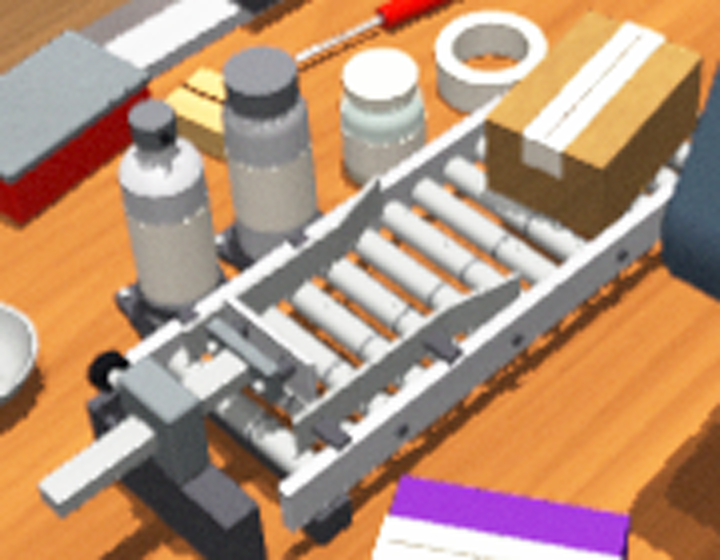

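Confirmed: the can is the left one, with the narrow cap centred at crop (262,58). The right one has the wide lid. The carton top corners are at crop (533,207), (712,171), (735,290) and (555,326), so it is turned about 11° from the lane.

```bash
cat > h.py <<'E'
import numpy as np
def ray(n,uv,z):
    c=np.load(n+"0.npz"); d=c["R"].T@np.linalg.solve(c["mtx"],[uv[0],uv[1],1.]); o=-c["R"].T@c["t"]
    return o+d*(z-o[2])/d[2]
tc=lambda u,v,z: ray("top",(110+u/3.7,135+v/3.7),z)
sc=lambda u,v,z: ray("side",(130+u/4,180+v/4),z)
E
python3 - <<'E'
from h import *
from rig import robot
P=lambda n,p:print(n,p.round(4))
for n,u,v,z in [("railTL",190,152,.075),("railTR",763,150,.075),("railBL",187,340,.075),("railBR",765,338,.075),
 ("c1",533,207,.14),("c2",712,171,.14),("c3",735,290,.14),("c4",555,326,.14),("plateT",257,188,.122),("plateB",257,300,.122),("cap",262,58,.214),("jar",540,67,.105),("tape",690,63,.04),("canister",387,60,.193)]: P(n,tc(u,v,z))
P("cap side",sc(153,117,.214))
o=robot.get_obs()
from scipy.spatial.transform import Rotation as R
print(R.from_quat(o["tool_rot"]).as_matrix().round(3))
E
```

```text
railTL [0.5808 0.2858 0.075 ]
railTR [ 0.5721 -0.2399  0.075 ]
railBL [0.4087 0.2896 0.075 ]
railBR [ 0.4007 -0.2372  0.075 ]
c1 [ 0.5204 -0.03    0.14  ]
c2 [ 0.5487 -0.1865  0.14  ]
c3 [ 0.4449 -0.2038  0.14  ]
c4 [ 0.4167 -0.0472  0.14  ]
plateT [0.543  0.2146 0.122 ]
plateB [0.444  0.2154 0.122 ]
cap [0.6441 0.1903 0.214 ]
jar [ 0.6483 -0.0378  0.105 ]
tape [ 0.6589 -0.1781  0.04  ]
canister [0.6436 0.0893 0.193 ]
cap side [0.6399 0.1922 0.214 ]
[[ 0.284 -0.959 -0.   ]
 [-0.959 -0.284  0.002]
 [-0.002 -0.    -1.   ]]
```

```bash
python3 -m pendant '[[[0,0,0],-10.4],[[0,0,0],-10.4],[[0,0,0],-10.4],[[0,0,0],-10.4],[[0,0,0],-10.4],[[0,0,0],-10.4],[[0,0,0],-10.2],[[0,0,0],0]]' 80 20
```

```text
time: 1.1
position: [0.1774, -0.5989, 0.2441]
tool_rot: [1.0, -0.009, -0.0, -0.001]
ft_force: [0.7, 0.6, 0.1]
grip_width: 0.0801
```

```bash
python3 -m pendant '[[[38,-44,0],0],[[38,-44,0],0],[[38,-44,0],0],[[38,-44,0],0],[[38,-44,0],0],[[38,-44,0],0],[[38,-44,0],0],[[38,-44,0],0]]'; python3 -m pendant '[[[0,0,0],0]]'
```

```text
time: 2.1
position: [0.4881, -0.2506, 0.2445]
tool_rot: [1.0, -0.01, 0.0, 0.0]
ft_force: [0.7, -0.7, 0.3]
grip_width: 0.08
time: 2.22
position: [0.489, -0.2487, 0.2444]
tool_rot: [1.0, -0.006, 0.0, -0.0]
ft_force: [-0.2, -0.3, 0.8]
grip_width: 0.08
```

```bash
python3 -m pendant '[[[0,0,40],0],[[0,0,40],0],[[0,0,40],0],[[0,0,14],0],[[0,0,0],0]]'; python3 - <<'E'
from rig import camera
import cv2
a=camera("top")["pixels"][135:255,110:325];b=camera("side")["pixels"][160:300,150:330]
cv2.imwrite("pics/s1.png",cv2.vconcat([cv2.resize(a,(537,300)),cv2.resize(b,(537,299))]))
E
```

```text
time: 2.85
position: [0.4864, -0.2526, 0.1101]
tool_rot: [1.0, -0.009, -0.001, -0.0]
ft_force: [-0.0, 0.4, 0.1]
grip_width: 0.08
```

View pics/s1.png

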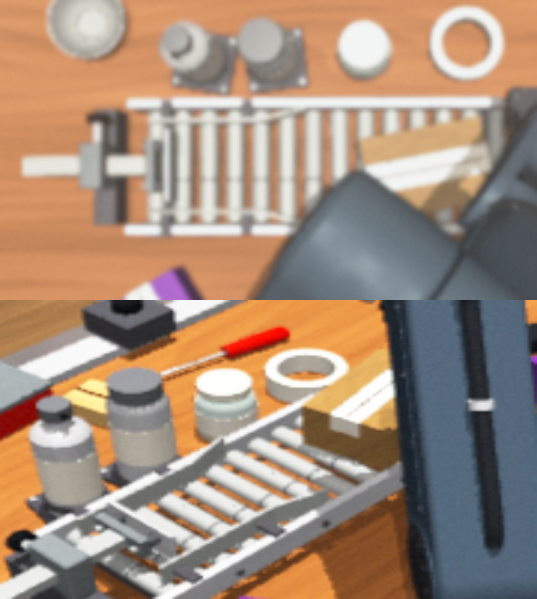

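The carton hasn't moved and the tool is behind it. Starting the push.

```bash
python3 -m pendant '[[[0,-14,0],0],[[0,-14,0],0],[[0,-12,0],0],[[0,-10,0],0],[[0,-10,0],0],[[0,-10,0],0],[[0,-10,0],0],[[0,-10,0],0]]'; python3 -m pendant '[[[0,-10,0],0],[[0,-10,0],0],[[0,-10,0],0],[[0,-10,0],0],[[0,-10,0],0],[[0,-10,0],0],[[0,-10,0],0],[[0,-10,0],0]]';python3 - <<'E'
from rig import camera
import cv2
a=camera("top")["pixels"][135:255,110:325];b=camera("side")["pixels"][160:300,150:330]
cv2.imwrite("pics/s2.png",cv2.vconcat([cv2.resize(a,(537,300)),cv2.resize(b,(537,299))]))
E
```

```text
time: 3.95
position: [0.4886, -0.1617, 0.1107]
tool_rot: [1.0, -0.008, 0.0, 0.0]
ft_force: [-1.1, -3.2, 3.1]
grip_width: 0.0798
time: 4.95
position: [0.4929, -0.0844, 0.1119]
tool_rot: [1.0, -0.009, 0.003, 0.001]
ft_force: [-0.5, -2.6, 2.0]
grip_width: 0.0806
```

View pics/s2.png

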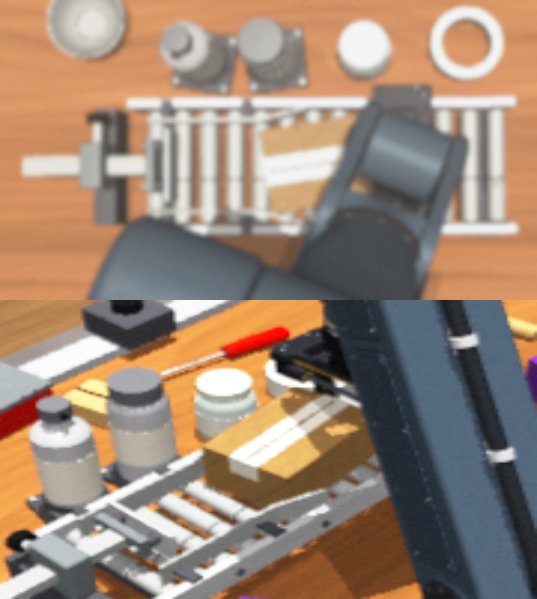

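The carton has turned part of the way, with its front edge now about 6° off. The near flare should square it up the rest of the way, so I'll push on more slowly and watch the force.

```bash
python3 -m pendant '[[[0,-7,0],0],[[0,-7,0],0],[[0,-7,0],0],[[0,-7,0],0],[[0,-7,0],0]]'; python3 -m pendant '[[[0,-7,0],0],[[0,-7,0],0],[[0,-7,0],0],[[0,-7,0],0]]';python3 - <<'E'
from rig import camera
import cv2
a=camera("top")["pixels"][135:255,110:325];b=camera("side")["pixels"][160:300,150:330]
cv2.imwrite("pics/s3.png",cv2.vconcat([cv2.resize(a,(537,300)),cv2.resize(b,(537,299))]))
E
```

```text
time: 5.68
position: [0.4894, -0.0461, 0.1102]
tool_rot: [1.0, -0.008, -0.001, -0.0]
ft_force: [-1.2, -3.0, 1.1]
grip_width: 0.08
time: 6.18
position: [0.4907, -0.0186, 0.1104]
tool_rot: [1.0, -0.008, 0.0, -0.0]
ft_force: [0.5, -2.5, -0.3]
grip_width: 0.0799
```

View pics/s3.png

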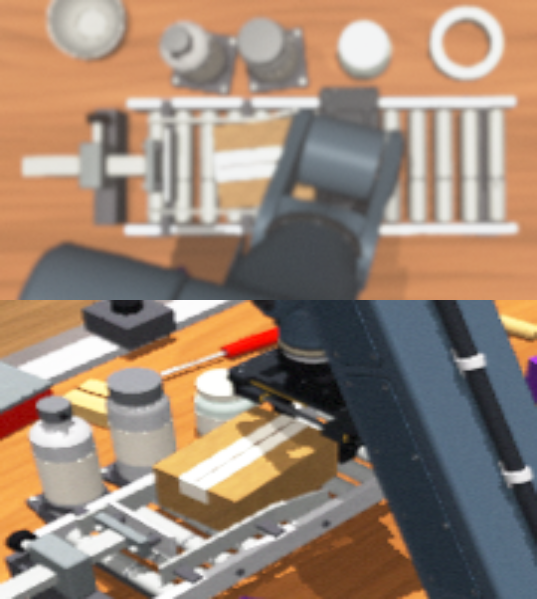

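The carton is nearly straight, with its front edge at crop x of about 218, inside the bay mouth. The force is only 2.5 N, so nothing is jammed. Carrying on.

```bash
python3 -m pendant '[[[0,-6,0],0],[[0,-6,0],0],[[0,-6,0],0],[[0,-6,0],0]]'; python3 -m pendant '[[[0,-6,0],0],[[0,-6,0],0],[[0,-6,0],0],[[0,-6,0],0]]'; python3 -m pendant '[[[0,-3,0],0],[[0,-3,0],0],[[0,-3,0],0]]'
```

```text
time: 6.78
position: [0.491, 0.0051, 0.1106]
tool_rot: [1.0, -0.008, -0.0, 0.0]
ft_force: [-1.5, -2.3, 0.4]
grip_width: 0.0798
time: 7.28
position: [0.4904, 0.0292, 0.1104]
tool_rot: [1.0, -0.008, -0.001, -0.0]
ft_force: [-4.5, -5.8, 1.2]
grip_width: 0.0802
time: 7.65
position: [0.4879, 0.038, 0.11]
tool_rot: [1.0, -0.007, -0.004, 0.0]
ft_force: [-7.6, -7.7, 3.6]
grip_width: 0.0802
```

```bash
python3 -m pendant '[[[-2,-1,0],0],[[-2,-1,0],0]]'; python3 -m pendant '[[[-1,-2,0],0],[[0,-2,0],0]]';  python3 -m pendant '[[[0,-2,0],0]]'; python3 -c "
from rig import camera
import cv2
a=camera('top')['pixels'][135:255,110:325];b=camera('side')['pixels'][160:300,150:330]
cv2.imwrite('pics/s4.png',cv2.vconcat([cv2.resize(a,(537,300)),cv2.resize(b,(537,299))]))"
```

```text
time: 7.9
position: [0.4875, 0.0403, 0.1104]
tool_rot: [1.0, -0.008, 0.0, -0.0]
ft_force: [-0.6, -2.6, -1.4]
grip_width: 0.0798
time: 8.15
position: [0.4874, 0.0442, 0.1106]
tool_rot: [1.0, -0.008, 0.001, -0.0]
ft_force: [-1.0, -1.9, -0.3]
grip_width: 0.0798
time: 8.28
position: [0.4874, 0.046, 0.1106]
tool_rot: [1.0, -0.008, 0.001, -0.0]
ft_force: [-0.1, -1.6, -0.4]
grip_width: 0.0798
```

View pics/s4.png

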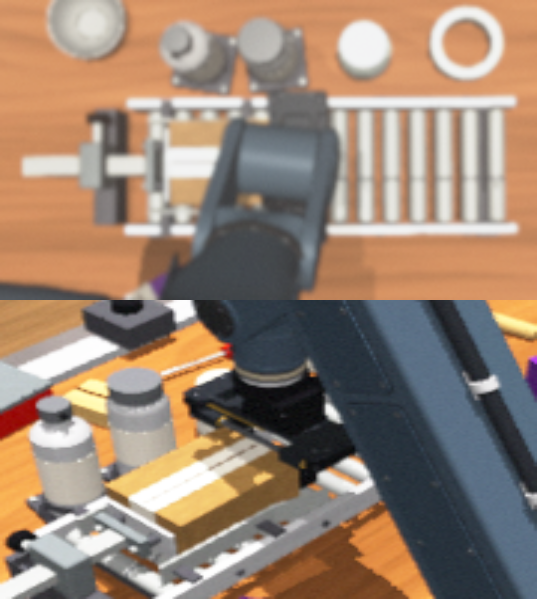

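The side jam has cleared. The carton is square in the bay with its front at the plate, at crop x of about 170. Now small steps until I feel the stop.

```bash
for i in 1 2 3 ; do python3 -m pendant '[[[0,-2,0],0]]' | egrep "pos|ft"; done; for i in 1 2 3 4; do python3 -m pendant '[[[0,-1,0],0]]' | egrep "pos|ft"; done
```

```text
position: [0.4873, 0.0478, 0.1107]
ft_force: [0.4, -2.1, -1.0]
position: [0.4873, 0.0498, 0.1107]
ft_force: [0.7, -3.6, -0.8]
position: [0.4873, 0.0518, 0.1107]
ft_force: [0.5, -3.1, 0.5]
position: [0.4873, 0.0529, 0.1107]
ft_force: [0.6, -3.5, 0.6]
position: [0.4873, 0.0538, 0.1107]
ft_force: [1.1, -3.6, 0.1]
position: [0.4872, 0.0548, 0.1107]
ft_force: [0.7, -4.0, -0.5]
position: [0.4873, 0.0558, 0.1107]
ft_force: [1.9, -4.1, 0.8]
```

```bash
for i in 1 2 3 4 5; do python3 -m pendant '[[[0,-1,0],0]]' | egrep "pos|ft"; done
```

```text
position: [0.4872, 0.0568, 0.1107]
ft_force: [1.2, -3.7, 1.1]
position: [0.4873, 0.0579, 0.1107]
ft_force: [1.6, -4.6, 1.2]
position: [0.4873, 0.0589, 0.1107]
ft_force: [1.3, -4.8, 1.9]
position: [0.4872, 0.0599, 0.1107]
ft_force: [0.9, -4.8, 1.7]
position: [0.4873, 0.0609, 0.1107]
ft_force: [1.5, -4.8, 1.5]
```

```bash
for i in 1 2 3; do python3 -m pendant '[[[0,-1,0],0]]' | egrep "pos|ft"; done
```

```text
position: [0.4872, 0.0614, 0.1107]
ft_force: [1.7, -9.9, 1.5]
position: [0.4873, 0.0617, 0.1107]
ft_force: [0.5, -13.6, 1.8]
position: [0.4873, 0.0619, 0.1107]
ft_force: [0.5, -16.5, 2.9]
```

The stop is solid at y≈0.062, with 12 N or more on it. I'll hold, then back off.

```bash
python3 -m pendant '[[[0,0,0],0],[[0,0,0],0],[[0,0,0],0],[[0,0,0],0]]'; python3 -m pendant '[[[0,0,0],0],[[0,0,0],0]]' | grep ft; python3 -m pendant '[[[0,1,0],0],[[0,2,0],0],[[0,4,0],0],[[0,10,0],0],[[0,30,0],0],[[0,20,0],0]]' 0
```

```text
time: 10.75
position: [0.4873, 0.0619, 0.1107]
tool_rot: [1.0, -0.008, 0.0, 0.001]
ft_force: [0.0, -13.5, 2.2]
grip_width: 0.08
ft_force: [1.3, -13.4, 2.4]
time: 11.75
position: [0.4847, -0.0027, 0.1101]
tool_rot: [1.0, -0.008, -0.001, -0.001]
ft_force: [-0.0, -0.5, -0.3]
grip_width: 0.028
```

```bash
python3 -m pendant '[[[0,0,-43],0],[[0,0,-43],0],[[0,0,-43],0],[[0,0,-43],0],[[0,0,0],0]]' ; python3 -m pendant '[[[31,-39,0],0],[[31,-39,0],0],[[31,-39,0],0],[[31,-39,0],0],[[30,-40,0],0],[[0,0,0],0]]'; python3 -c "
from rig import camera
import cv2
a=camera('top')['pixels'][115:245,110:325];b=camera('side')['pixels'][160:300,130:310];w=camera('wrist')['pixels']
cv2.imwrite('pics/s5.png',cv2.hconcat([cv2.vconcat([cv2.resize(a,(496,300)),cv2.resize(b,(496,300))]),cv2.resize(cv2.rotate(w,0),(300,600))]))"
```

```text
time: 12.38
position: [0.487, -0.0024, 0.2853]
tool_rot: [1.0, -0.007, 0.003, -0.0]
ft_force: [0.7, 0.1, -0.1]
grip_width: 0.0003
time: 13.12
position: [0.6428, 0.1937, 0.2793]
tool_rot: [1.0, -0.006, -0.002, -0.001]
ft_force: [-1.0, -0.3, 0.0]
grip_width: 0.0005
```

View pics/s5.png

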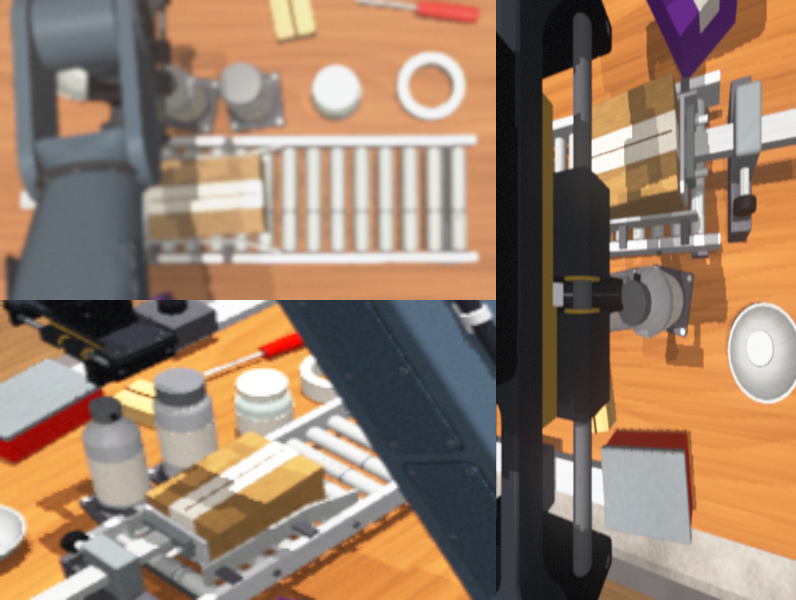

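The carton sits flat against the plate. In the wrist view the cap is beside the fingertips, at raw pixel about (260,204), so I'll use that to refine its position.

```bash
python3 -c "
from rig import camera,robot
import numpy as np
c=camera('wrist');o=robot.get_obs()
for uv in ((260,204),(260,194),(260,214)):
  d=c['R'].T@np.linalg.solve(c['mtx'],[*uv,1.]);p=-c['R'].T@c['t'];print((p+d*(.214-p[2])/d[2]).round(4))
tip=np.array(o['position'])-[0,0,.022]
x=c['mtx']@(c['R']@tip+c['t']);print(o['position'],x[:2]/x[2],p)
"
```

```text
[0.6474 0.1956 0.214 ]
[0.6475 0.2043 0.214 ]
[0.6474 0.1867 0.214 ]
[0.64147711 0.18972171 0.28125755] [252.96066984 235.89234309] [0.64232068 0.27256314 0.42030514]
```

```bash
python3 -m pendant '[[[2,0,12],0],[[0,0,12],0],[[0,0,10],0],[[0,0,0],0]]' ; for i in 1 2 3 4; do python3 -m pendant '[[[0,0,2],0]]' | egrep "pos|ft"; done
```

```text
time: 13.82
position: [0.6442, 0.1901, 0.247]
tool_rot: [1.0, -0.008, -0.001, 0.0]
ft_force: [0.2, 0.3, 0.4]
grip_width: 0.0005
position: [0.6454, 0.1904, 0.2468]
ft_force: [0.9, 0.4, 0.8]
position: [0.6453, 0.1905, 0.245]
ft_force: [-0.2, -0.6, 0.2]
position: [0.6452, 0.1905, 0.2428]
ft_force: [-0.1, -0.3, 0.0]
position: [0.6451, 0.1905, 0.2406]
ft_force: [-0.8, -0.1, 0.4]
```

```bash
for i in 1 2 3 4; do python3 -m pendant '[[[0,0,2],0]]' | egrep "pos|ft"; done; python3 -m pendant '[[[0,0,1],0]]' | egrep "pos|ft"
```

```text
position: [0.645, 0.1904, 0.2385]
ft_force: [-0.6, -0.1, 0.7]
position: [0.645, 0.1904, 0.2364]
ft_force: [0.5, -0.5, 1.3]
position: [0.645, 0.1904, 0.2348]
ft_force: [-0.6, -0.4, 2.8]
position: [0.6451, 0.1904, 0.2331]
ft_force: [-1.4, -1.7, 5.3]
position: [0.6451, 0.1904, 0.2321]
ft_force: [-1.4, 0.0, 5.9]
```

```bash
for i in 1 2 3 4; do python3 -m pendant '[[[0,0,1],0]]' | egrep "pos|ft"; done
```

```text
position: [0.6451, 0.1904, 0.2311]
ft_force: [-2.0, 0.4, 5.3]
position: [0.6451, 0.1904, 0.2304]
ft_force: [-2.5, -0.6, 8.5]
position: [0.6451, 0.1904, 0.2303]
ft_force: [-3.8, -1.1, 13.2]
position: [0.6451, 0.1904, 0.2303]
ft_force: [-4.9, -1.0, 15.5]
```

The cap has bottomed: z stalls at 0.2303, 6 mm below first contact, and the force climbs past 15 N. I'll hold briefly, release and clear away, then check.

```bash
python3 -m pendant '[[[0,0,0],0],[[0,0,0],0]]' | egrep "pos|ft"; python3 -m pendant '[[[0,0,-3],0],[[0,0,-8],0],[[0,0,-30],0],[[0,0,-40],0],[[0,40,0],0],[[0,50,0],0],[[-10,50,0],0],[[-10,50,0],0]]'; python3 -m pendant '[[[-20,55,0],0],[[-20,55,0],0],[[0,0,0],0],[[0,0,0],0]]'; python3 -c "
from rig import camera
import cv2
a=camera('top')['pixels'][110:245,110:325];b=camera('side')['pixels'][160:320,130:310]
cv2.imwrite('pics/s6.png',cv2.vconcat([cv2.resize(a,(478,300)),cv2.resize(b,(478,300))]))"
```

```text
position: [0.6451, 0.1904, 0.2303]
ft_force: [-4.9, -0.3, 12.8]
time: 16.7
position: [0.6218, -0.0007, 0.3079]
tool_rot: [1.0, -0.008, -0.0, -0.0]
ft_force: [0.1, -0.1, -0.7]
grip_width: 0.0004
time: 17.2
position: [0.5804, -0.1085, 0.3082]
tool_rot: [1.0, -0.008, -0.0, -0.0]
ft_force: [0.1, -1.0, 0.1]
grip_width: 0.0004
```

View pics/s6.png

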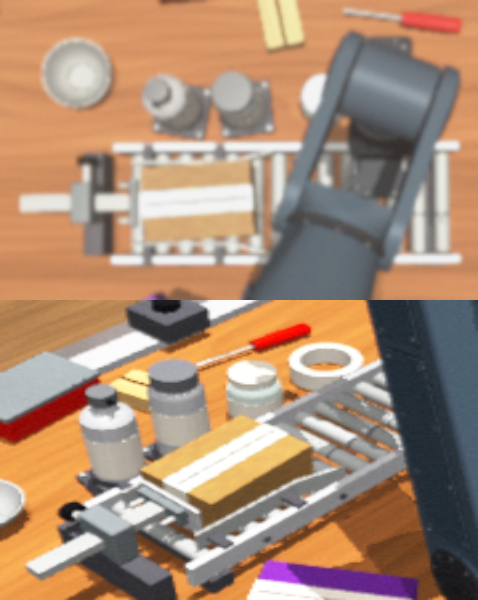

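The carton is flat in the bay against the plate, about 2.5° off the lane line. The cap is up and the loose items in view are undisturbed. Handing in.

```bash
python3 -c "
from rig import order
print(order.hand_in())"
```

```text
the job is handed in; nothing more can be done
None
```

The job is handed in at about 17 s of the 61 s allowed, and every check I made looked good. No verdict was reported.

- **Carton:** I pushed it with open fingers along the lane into the bay. It started about 11° off the lane, and the fingers and flares straightened it. One brief sideways jam of about 8 N cleared when I shifted the tool a few millimetres.
- **End stop:** The plate gave way over roughly 12–15 mm of travel, then stopped hard. The wrist force was 13–16 N for about 0.75 s, well under the 35 N limit.
- **Cap:** I pressed it with closed fingers until it bottomed, about 6 mm down at roughly 15 N. I then released it and moved clear.
- **Last pictures:** The carton is flat in the bay against the plate, about 2–3° off the lane against a limit of 5.7°. The cap is up, and the bowl, jar, tape, block and screwdriver look unmoved. The hammer was outside the final crop, and the arm never went near it.
- **Not measured:** I judged the final contact between carton and plate only from the pictures and from the spring being weaker than the roller drag.

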